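# Unlatch and open the flask bay gate

### The arm

A 6-joint arm with a two-finger parallel gripper is mounted at the origin on the work surface. World frame = base frame: x ahead of the robot, y to its left, z up, the work surface at z = 0. Lengths are in m, angles in degrees, forces in N, time in s.
With the tool pointing down it reaches from about 0.3 to 0.75 m from the base axis. Payload 8.5 kg.
Tool frame: the origin (TCP) lies between the finger pads; the fingertips stand 22 mm ahead of it and the grasp point (between the pads) lies 3 mm ahead of it (env.nose_length is the distance from the TCP to the fingertips, in m); z points along the fingers, x is the direction in which the jaws open and shut, and the axes are right-handed (so a half turn about z gives the same grasp; the last joint's range is limited). The gripper opens to 85 mm and grips with 20 to 120 N. Pads are 22 mm wide; open, the fingers measure 114 mm over their backs; the gripper's body (76 mm by 85 mm) begins 54 mm behind the grasp point. The pads swing forward as they close: fully open they stand 13 mm farther back than shut.
Start: joints at [62.951, 21.807, 74.336, -0, 83.858, -12.336], TCP at [0.14, 0.532, 0.253] pointing down, gripper open.
Joint ranges: [-178.18, 178.18], [-50.72, 133.34], [12.68, 142.11], [-81.47, 261.47], [9.98, 163.14], [-165.26, 165.26]. Speed limits (degrees/s): [136.94, 136.94, 180, 180, 180, 180].

### API

Orientations are given as a 3x3 rotation matrix whose columns are the frame's x, y, z axes.
In Python, from rig import env gives the robot as it stands.
- The arm moves only by the tool arm_command, never from a script. Its argument "steps" is a list of rows, each an object with "delta_pos": the shift along the world's x, y, z in mm, a list of three; "dr": the turn, a rotation vector about the world's x, y, z in degrees, a list of three. In form: [{"delta_pos": [dx, dy, dz], "dr": [wx, wy, wz]}, ...]. A call has 1 to 20 rows; each row shifts and turns the commanded pose from where the row before left it; what a row does not reach is not made up. A row lasts 1/10 s, in which the tool goes at most 50 mm and 8.59 degrees, less where a joint would pass 70% of its speed; a pose out of reach is approached as far as the arm can. A call with a gripper value outside its range is refused whole. "grip" is the opening, from 0 (shut) to 1 (fully open), set as the call begins (left out, the last holds). The fingers move at their own pace and stop on an object; "squeeze" is the grip in N (left out, the last holds). Time passes only in rows, so rows that do not move let the fingers close. It gives the time, the measured TCP pose, the force and the opening at its end, in the units of the state.
- env.observe(): the state, without advancing time (a new reading comes with each control period).
- env.get_image(name): name is "scene" or "top"; returns the picture (384x512x3 uint8, blue, green, red); there is no depth.
- env.get_calibration(name): a dict with "fx", "fy", "cx", "cy" (pixels), "k1" (the pictures are not rectified: a ray, as slopes to the right and down, at radius r is drawn at 1 + k1 r^2 times it, then the intrinsics apply), "view" (4x4, takes a point from world to camera coordinates). Camera axes: x right, y up, looking along -z (the intrinsics and any distortion apply to the point x, -y, -z); pixel columns grow to the right and rows downward; lengths in m; the calibration is good to about 2 mm. A picture is of the moment at which its call begins. get_calibration takes no time and is no camera call.
- env.close_job(): hands the job in, once; it reports no verdict.
The state is a dict: "time_s": time; "q": joint angles; "qvel": joint speeds; "joint_efforts": joint torques, N m; "position": TCP position; "tool_rot": TCP orientation; "ft_force": force on the tool from outside, world axes, zero at the start; "wrist_torque": the same for the moment, N m; "grip_width": finger opening in m.
Only numpy, scipy, OpenCV 4.12 (cv2) and the standard library are available. Lean on these libraries where they do the work, as an engineer would, in place of code of your own. Each camera call takes 0.05 s, during which the arm holds its last target. There are 200 camera calls.

### The job

Press down the orange thumb cup on the flask bay's gate so that the steel latch bar lifts out of its catch, then swing the gate open towards you, smoothly and without forcing anything, to about a right angle. Let the latch bar drop back to rest, leave the gate standing open, and do not disturb the flasks, the wash bottle or the pipette.

Things in the scene. Friction and masses are not known exactly. Their poses are not given: they have to be found in the camera images.
- gate (a joint): Gate's hinge angle, rad: 0 shut, grows as its free end swings out towards the robot, stop at 1.75. Blue-framed clear panel 272 mm wide, 16 thick, from 22 to 150 mm above the bench, on a vertical hinge at the bay's left front post. Stiff hinge (0.2 N m): it stays where left. Held shut by the latch bar (5 mm play there).
- latch (a joint): Tilt of the latch bar, rad: 0 level at rest, grows as the thumb cup goes down and the bar end rises; the bar is clear of the catch from 0.165, end stop at 0.20 (cup 12 mm down). Falls back by its weight: 2 to 4 N on the cup lifts it; past the stop its rubber mount gives 1 mm per 6 N. Pressing the cup with over 15 N, or over 30 N in all on gate and latch, is forcing it.
- gate_hinge (a point): Point on the gate's vertical hinge axis, 163 mm above the bench, turning with the gate. Axes: z up; -y along the gate to its free end; -x out of its front face (towards the robot when shut). The gate opens clockwise seen from above.
- thumb_mark (a point): Middle height setting of the orange thumb cup: nominal centre of its floor's upper face, fixed to the gate, axes as gate_hinge, 135 mm from the hinge axis, 46 in front of the gate's middle plane. Cup: tray 52 (x) by 56 mm (y) inside, rims 12 high, 5 thick all round. Its stem is clamped anywhere up to 14 mm above or below the mark: feel for it. Press its floor to lift the bar; pull its rim to swing.
- keeper_lip (a point): Top middle of the catch's steel lip, 134 mm above the bench, fixed to the bay's right front post. The latch bar (steel, 12 x 18 mm, on the gate's front, pivot 195 mm from the gate hinge, 115 mm long beyond it) lies behind this lip and must rise over it. Axes as the bay.
- flask_a_mid (a point): Stoppered amber conical flask, 74 mm across its foot, 116 mm tall, standing inside the bay on its 12 mm floor; point on its axis 55 mm above its foot. Leave alone.
- flask_b_mid (a point): A second flask like flask_a, standing inside the bay. Leave alone.
- wash_bottle_mid (a point): White wash bottle with a red cap, 64 mm across, 155 mm tall, standing to the right of the bay; point on its axis 70 mm above its foot. Leave alone.
- pipette_mid (a point): White hand pipette lying on the bench to the left of the bay, 215 mm long (along x), 26 mm wide, 22 mm high; point 11 mm above the bench. Leave alone.
- bay: Fixed clear flask bay 340 mm wide, 250 deep, 156 high with a clear roof: origin on the bench at the middle of its front plane (the shut gate's middle plane); x points into the bay, y left, hinge axis at y = +140 mm. Nothing stands in the gate's way in front.

How it is judged (in metres and radians):
On the way, in this order (a step that is already met when the one before it is completed fails the run):
1. the latch bar is lifted by a finger on the thumb cup while the gate is still shut (value of joint latch above 0.12 rad and value of joint gate below 0.04 rad and contact force between the fingers and thumb_c0 above 0.5 N), for 0.1 s.
2. the gate is swung half open (value of joint gate above 0.7 rad), for 0.1 s.
At the end, for the whole second after the job is handed in: the gate stands still, open by at least 1.3 rad (75 degrees), the latch bar has dropped back to rest (below 0.04 rad), and the flasks, the wash bottle and the pipette are within 15 mm of where they were (value of joint gate above 1.3 rad and value of joint latch below 0.04 rad and velocity of joint gate between -0.05 and 0.05 rad/s and distance of each of flask_a_mid, flask_b_mid, wash_bottle_mid, pipette_mid from where it was at the start of the episode below 0.015 m); the robot touches nothing.
It fails at once if the latch, gate or bay is forced: more than 15 N on the thumb cup's floor, or 30 N in all, from the robot (contact force between the fingers and thumb_c0 above 15 N or contact force between the fingers and bay above 30 N or contact force between the arm and bay above 20 N).
It fails at once if the gate is flung: faster than 2 rad/s (velocity of joint gate above 2 rad/s or velocity of joint gate below -2 rad/s).
It fails at once if a flask, the wash bottle or the pipette is disturbed: moved by more than 15 mm (distance of any of flask_a_mid, flask_b_mid, wash_bottle_mid, pipette_mid from where it was at the start of the episode above 0.015 m).
It also fails if it takes over 51 s, if anything falls off the work surface, if the arm or the gripper's body presses on something with over 40 N, if the wrist force passes 120 N, or if a joint passes its speed limit or range.

## Working session

There is one attempt and no reset: what is moved stays moved. The work goes in short steps, Python scripts to look and compute and a tool call to move; the robot and the scene stay as the last step left them, time stands still between calls to the robot, and variables do not carry over. Pictures are saved under pics/ and viewed, about 8 in all and at most 12, crops included, and the job is handed in when it is done.

Besides the shell and the picture viewer there is one more tool, called after "Emit:" by a JSON object that holds its "fn" and its "kwargs". arm_command: Moves the arm, as the interface text tells. Its arguments: {"type":"object","properties":{"steps":{"type":"array"},"grip":{"type":"number"},"squeeze":{"type":"number"}},"required":["steps"]}

```bash
ls; mkdir -p pics; python3 - <<'E'
from rig import env
import cv2
for n in("scene","top"):
    cv2.imwrite(f"pics/{n}0.png",env.get_image(n)); c=env.get_calibration(n); print(c)
s=env.observe(); print(s)
E
```

```text
pics
{'fx': 412.8039216539983, 'fy': 412.8039216539983, 'cx': 257.4010851940018, 'cy': 191.32416183746045, 'k1': -0.012170029605467288, 'view': array([[ 8.04697865e-01, -5.93684550e-01,  1.85171012e-05,
        -4.73305387e-01],
       [ 5.11888664e-01,  6.93845063e-01,  5.06506687e-01,
        -4.18128766e-01],
       [-3.00718043e-01, -4.07575371e-01,  8.62236033e-01,
        -9.01678695e-01],
       [ 0.00000000e+00,  0.00000000e+00,  0.00000000e+00,
         1.00000000e+00]])}
{'fx': 427.03064051974417, 'fy': 427.03064051974417, 'cx': 251.1269962789788, 'cy': 194.89502707505105, 'k1': -0.1229681722017351, 'view': array([[ 0.00774427, -0.99990622,  0.01129536,  0.03932806],
       [ 0.99577333,  0.00874507,  0.09142753, -0.63210884],
       [-0.09151773,  0.01053958,  0.99574767, -1.19173556],
       [ 0.        ,  0.        ,  0.        ,  1.        ]])}
{'time_s': 0.1, 'q': array([ 6.29520134e+01,  2.18374063e+01,  7.43790111e+01, -2.01425419e-03,
        8.38562058e+01, -1.23373441e+01]), 'qvel': array([-0.19195177, -0.1323319 , -0.13453521, -0.01996744,  0.02831237,
       -0.11295165]), 'joint_efforts': array([ 4.56448150e-03, -4.49219120e+01, -2.31653792e+01, -1.57906229e-04,
        3.67572953e-03, -4.70352904e-05]), 'position': array([0.13958539, 0.53175872, 0.25277914]), 'tool_rot': array([[ 2.53933607e-01,  9.67221498e-01, -5.45254627e-04],
       [ 9.67220849e-01, -2.53934082e-01, -1.14477570e-03],
       [-1.24571040e-03, -2.36684620e-04, -9.99999196e-01]]), 'ft_force': array([ 0.24980213,  0.29225015, -0.37582803]), 'wrist_torque': array([-0.02012613,  0.01262951,  0.04323556]), 'grip_width': 0.08526693699532956}
```

View pics/scene0.png

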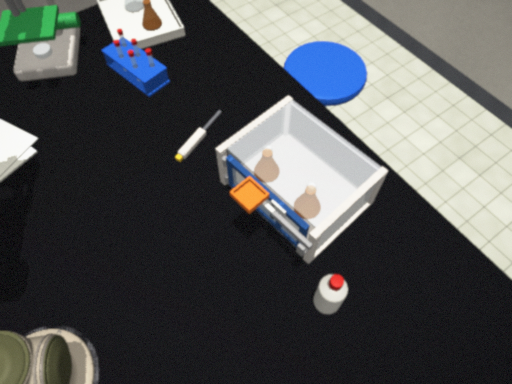

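View pics/top0.png

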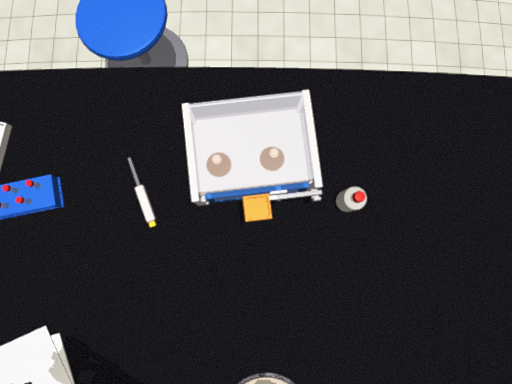

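The views show the bay with its gate facing the robot. In top, the orange cup is near (257,208), the steel bar runs to (320,195), the bottle is at (352,199) and the pipette at (146,205). Next I'll triangulate the cup and the bay.

```bash
cat > h.py <<'E'
import numpy as np, cv2
from rig import env
def ray(n,uv):
    c=env.get_calibration(n); d=np.array([(uv[0]-c['cx'])/c['fx'],(uv[1]-c['cy'])/c['fy']]); s=d.copy()
    for _ in range(10): s=d/(1+c['k1']*(s@s))
    R=c['view'][:3,:3]; t=c['view'][:3,3]
    return -R.T@t, R.T@np.array([s[0],-s[1],-1.])
def plane(n,uv,z):
    o,d=ray(n,uv); return o+d*(z-o[2])/d[2]
def tri(a,b):
    (o,d),(p,e)=ray("scene",a),ray("top",b)
    k=np.linalg.lstsq(np.c_[d,-e],p-o,rcond=None)[0]; A=o+d*k[0];B=p+e*k[1]
    return (A+B)/2, np.linalg.norm(A-B)
def mask(im,lo,hi):
    m=cv2.inRange(cv2.cvtColor(im,cv2.COLOR_BGR2HSV),lo,hi); n,l,s,c=cv2.connectedComponentsWithStats(m)
    i=1+np.argmax(s[1:,4]); return (l==i).astype(np.uint8)*255, s[i], c[i]
E
python3 - <<'E'
from h import *
ims={n:cv2.imread(f"pics/{n}0.png") for n in("scene","top")}
for n in ims:
    m,s,c=mask(ims[n],(5,150,120),(22,255,255)); print(n,s,c)
    k=cv2.findContours(m,0,2)[0][0]; r=cv2.minAreaRect(k); print(r, cv2.boxPoints(r).round(1).tolist(), cv2.approxPolyDP(k,4,True)[:,0].tolist())
a=cv2.resize(ims["scene"][85:265,190:400],None,fx=3.8,fy=3.3,interpolation=2)
a=cv2.resize(ims["scene"][170:250,215:325],None,fx=5,fy=5,interpolation=2); b=cv2.resize(ims["top"][85:225,175:330],None,fx=4,fy=4,interpolation=2)[:,:]
cv2.imwrite("pics/c1.png",a); cv2.imwrite("pics/c2.png",b)
E
```

```text
scene [230 177  39  36 782] [248.71867008 194.08567775]
((248.50001525878906, 193.5), (31.11269760131836, 26.870054244995117), 45.0) [[228.0, 192.0], [247.0, 173.0], [269.0, 195.0], [250.0, 214.0]] [[250, 177], [230, 190], [249, 212], [268, 195]]
top [243 194  30  28 692] [256.83526012 207.59682081]
((256.9307556152344, 207.44618225097656), (25.427120208740234, 27.535709381103516), 82.87498474121094) [[241.6999969482422, 196.5], [269.0, 193.10000610351562], [272.20001220703125, 218.39999389648438], [244.8000030517578, 221.8000030517578]] [[268, 194], [243, 197], [245, 221], [272, 217]]
```

View pics/c1.png

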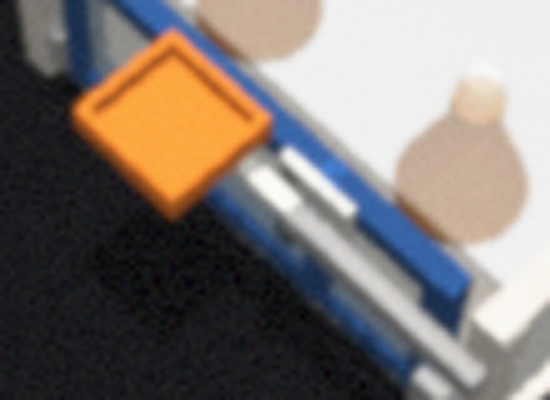

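View pics/c2.png

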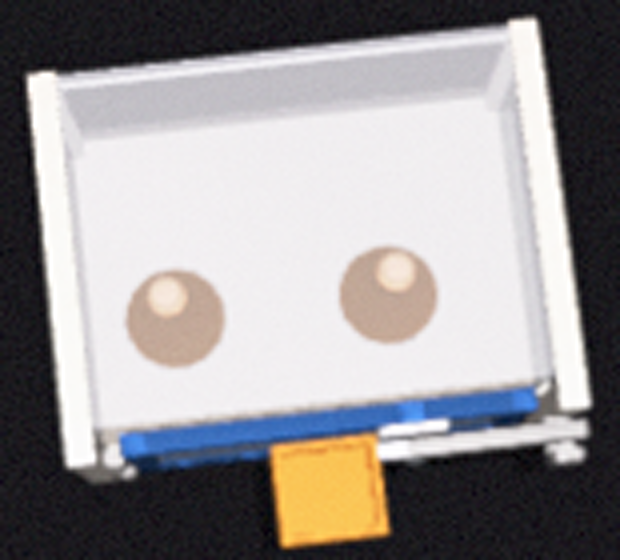

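```bash
python3 - <<'E'
from h import *
S=[(250.4,176),(269.4,195),(229.6,193),(249.7,210.8)];T=[(242.5,196.7),(268.7,193.7),(245.5,222.2),(272.5,218.7)]
P=[]
for a,b in zip(S,T): p,e=tri(a,b);P.append(p);print((p*1000).round(1),round(e*1e3,1))
P=np.array(P);print("centre",P.mean(0))
print("sizes",np.linalg.norm(P[0]-P[1]),np.linalg.norm(P[0]-P[2]),"yaw of -y", np.degrees(np.arctan2(*(P[0]-P[1]+P[2]-P[3])[[0,1]])))
q=lambda u,v,z:plane("top",(175+(u+.5)/4-.5,85+(v+.5)/4-.5),z)
c=[q(68,468,.156),q(590,407,.156),q(28,73,.156),q(540,18,.156),q(122,437,.15),q(537,392,.15)]
for x in c: print(x.round(4))
for i,j in((1,0),(3,2),(5,4),(0,2),(1,3)):
    d=c[j]-c[i]; print(i,j,np.linalg.norm(d).round(4),np.degrees(np.arctan2(d[1],d[0])).round(2))
E
```

```text
[614.7  66.7 182.3] 4.1
[622.2   1.6 177.7] 1.6
[551.1  58.8 179.9] 3.5
[559.7  -7.9 185.7] 2.7
centre [0.58693028 0.02983525 0.18142279]
sizes 0.06565963065561853 0.06419458225272706 yaw of -y -6.9653220783797165
[0.6014 0.1979 0.156 ]
[ 0.6437 -0.1369  0.156 ]
[0.8615 0.2306 0.156 ]
[ 0.9029 -0.1069  0.156 ]
[0.6222 0.1643 0.15  ]
[ 0.6538 -0.1035  0.15  ]
1 0 0.3375 97.2
3 2 0.34 96.99
5 4 0.2696 96.74
0 2 0.2621 7.16
1 3 0.2609 6.6
```

The bay yaw is about 7.0° from every edge. The cup centre is at about (0.587, 0.030), with its rim top at about 0.181. The measured sizes (65 × 64, 340 wide) match the given ones. The hinge should be at about (0.616, 0.170). Now I'll move above the cup with the fingers shut and the jaw axis along the gate.

Emit:
{"fn": "arm_command", "kwargs": {"steps": [{"delta_pos":[22.4,-25.1,0],"dr":[0,0,1.1]},{"delta_pos":[22.4,-25.1,0],"dr":[0,0,1.1]},{"delta_pos":[22.4,-25.1,0],"dr":[0,0,1.1]},{"delta_pos":[22.4,-25.1,0],"dr":[0,0,1.1]},{"delta_pos":[22.4,-25.1,0],"dr":[0,0,1.1]},{"delta_pos":[22.4,-25.1,0],"dr":[0,0,1.1]},{"delta_pos":[22.4,-25.1,0],"dr":[0,0,1.1]},{"delta_pos":[22.4,-25.1,0],"dr":[0,0,1.1]},{"delta_pos":[22.4,-25.1,0],"dr":[0,0,1.1]},{"delta_pos":[22.4,-25.1,0],"dr":[0,0,1.1]},{"delta_pos":[22.4,-25.1,0],"dr":[0,0,1.1]},{"delta_pos":[22.4,-25.1,0],"dr":[0,0,1.1]},{"delta_pos":[22.4,-25.1,0],"dr":[0,0,1.1]},{"delta_pos":[22.4,-25.1,0],"dr":[0,0,1.1]},{"delta_pos":[22.4,-25.1,0],"dr":[0,0,1.1]},{"delta_pos":[22.4,-25.1,0],"dr":[0,0,1.1]},{"delta_pos":[22.4,-25.1,0],"dr":[0,0,1.1]},{"delta_pos":[22.4,-25.1,0],"dr":[0,0,1.1]},{"delta_pos":[22.4,-25.1,0],"dr":[0,0,1.1]},{"delta_pos":[22.4,-25.1,0],"dr":[0,0,1.1]}], "grip": 0, "squeeze": 20}}

```text
time_s: 2.1
position: [0.5883, 0.0288, 0.2529]
tool_rot: [[-0.128, 0.992, -0.001], [0.992, 0.128, 0.0], [0.0, -0.001, -1.0]]
ft_force: [-1.1, 1.8, -0.6]
grip_width: 0.0002
```

Emit:
{"fn": "arm_command", "kwargs": {"steps": [{"delta_pos":[0,0,-5],"dr":[0,0,0]},{"delta_pos":[0,0,-5],"dr":[0,0,0]},{"delta_pos":[0,0,0],"dr":[0,0,0]}]}}

```text
time_s: 2.4
position: [0.5868, 0.0307, 0.2423]
tool_rot: [[-0.127, 0.992, -0.002], [0.992, 0.127, 0.001], [0.001, -0.002, -1.0]]
ft_force: [-1.0, 0.1, 0.6]
grip_width: -0.0002
```

Emit:
{"fn": "arm_command", "kwargs": {"steps": [{"delta_pos":[0,0,-5],"dr":[0,0,0]},{"delta_pos":[0,0,-5],"dr":[0,0,0]},{"delta_pos":[0,0,-5],"dr":[0,0,0]},{"delta_pos":[0,0,-5],"dr":[0,0,0]},{"delta_pos":[0,0,-5],"dr":[0,0,0]},{"delta_pos":[0,0,-5],"dr":[0,0,0]},{"delta_pos":[0,0,-4],"dr":[0,0,0]},{"delta_pos":[0,0,0],"dr":[0,0,0]},{"delta_pos":[0,0,0],"dr":[0,0,0]}]}}

```text
time_s: 3.3
position: [0.5878, 0.0299, 0.2094]
tool_rot: [[-0.127, 0.992, 0.0], [0.992, 0.127, 0.0], [-0.0, 0.0, -1.0]]
ft_force: [0.0, -0.5, 1.0]
grip_width: 0.0002
```

```bash
python3 - <<'E'
from h import *
a=env.get_image("scene"); b=env.get_image("top"); s=env.observe(); print(s['position'],s['ft_force'])
a=cv2.resize(a[130:260,200:330],None,fx=3,fy=3,interpolation=2);b=cv2.resize(b[150:280,190:320],None,fx=3,fy=3,interpolation=2)
cv2.imwrite("pics/d.png",np.hstack([a,b]))
E
```

```text
[0.58780171 0.02993062 0.20956612] [-0.35289264 -0.07844969  0.60601548]
```

View pics/d.png

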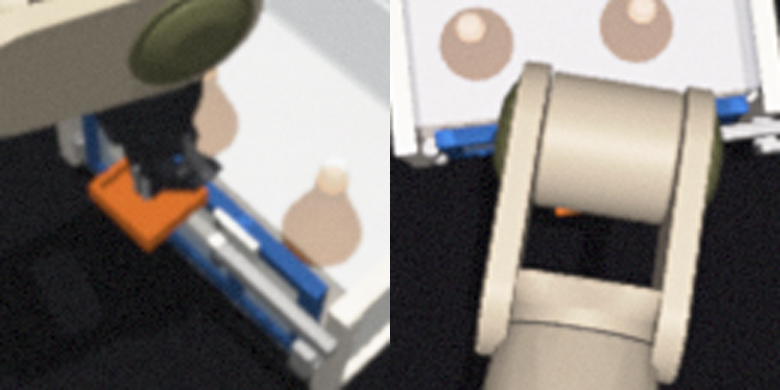

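The fingertips hang over the cup's middle (left part, about (145,190)). Creeping down to feel for the floor.

Emit:
{"fn": "arm_command", "kwargs": {"steps": [{"delta_pos":[0,0,-2],"dr":[0,0,0]},{"delta_pos":[0,0,-2],"dr":[0,0,0]},{"delta_pos":[0,0,-2],"dr":[0,0,0]},{"delta_pos":[0,0,-2],"dr":[0,0,0]},{"delta_pos":[0,0,-2],"dr":[0,0,0]},{"delta_pos":[0,0,0],"dr":[0,0,0]},{"delta_pos":[0,0,0],"dr":[0,0,0]}]}}

```text
time_s: 4.1
position: [0.5877, 0.03, 0.1993]
tool_rot: [[-0.127, 0.992, -0.0], [0.992, 0.127, 0.0], [0.0, -0.0, -1.0]]
ft_force: [-0.1, 1.0, -1.3]
grip_width: 0.0
```

Emit:
{"fn": "arm_command", "kwargs": {"steps": [{"delta_pos":[0,0,-2],"dr":[0,0,0]},{"delta_pos":[0,0,-2],"dr":[0,0,0]},{"delta_pos":[0,0,0],"dr":[0,0,0]},{"delta_pos":[0,0,0],"dr":[0,0,0]}]}}

```text
time_s: 4.5
position: [0.5877, 0.0299, 0.1953]
tool_rot: [[-0.127, 0.992, -0.0], [0.992, 0.127, -0.0], [0.0, -0.0, -1.0]]
ft_force: [-0.8, -0.0, 0.7]
grip_width: -0.0003
```

Emit:
{"fn": "arm_command", "kwargs": {"steps": [{"delta_pos":[0,0,-2],"dr":[0,0,0]},{"delta_pos":[0,0,-2],"dr":[0,0,0]},{"delta_pos":[0,0,0],"dr":[0,0,0]},{"delta_pos":[0,0,0],"dr":[0,0,0]}]}}

```text
time_s: 4.9
position: [0.5878, 0.0302, 0.1916]
tool_rot: [[-0.127, 0.992, 0.0], [0.992, 0.127, 0.0], [0.0, 0.0, -1.0]]
ft_force: [-0.5, 1.4, 3.1]
grip_width: -0.0003
```

Emit:
{"fn": "arm_command", "kwargs": {"steps": [{"delta_pos":[0,0,-2],"dr":[0,0,0]},{"delta_pos":[0,0,0],"dr":[0,0,0]},{"delta_pos":[0,0,0],"dr":[0,0,0]}]}}

```text
time_s: 5.2
position: [0.5878, 0.0302, 0.1895]
tool_rot: [[-0.127, 0.992, 0.0], [0.992, 0.127, 0.0], [0.0, 0.001, -1.0]]
ft_force: [0.1, 4.1, 4.6]
grip_width: -0.0001
```

Emit:
{"fn": "arm_command", "kwargs": {"steps": [{"delta_pos":[0,0,-2],"dr":[0,0,0]},{"delta_pos":[0,0,-2],"dr":[0,0,0]},{"delta_pos":[0,0,0],"dr":[0,0,0]},{"delta_pos":[0,0,0],"dr":[0,0,0]}]}}

```text
time_s: 5.6
position: [0.5877, 0.0303, 0.1855]
tool_rot: [[-0.127, 0.992, 0.0], [0.992, 0.127, 0.001], [0.0, 0.0, -1.0]]
ft_force: [0.1, 5.0, 5.0]
grip_width: 0.0002
```

Emit:
{"fn": "arm_command", "kwargs": {"steps": [{"delta_pos":[0,0,-2],"dr":[0,0,0]},{"delta_pos":[0,0,-1],"dr":[0,0,0]},{"delta_pos":[0,0,0],"dr":[0,0,0]},{"delta_pos":[0,0,0],"dr":[0,0,0]}]}}

```text
time_s: 6.0
position: [0.5877, 0.0306, 0.1825]
tool_rot: [[-0.127, 0.992, 0.0], [0.992, 0.127, 0.001], [0.001, 0.0, -1.0]]
ft_force: [-0.5, 6.5, 6.5]
grip_width: 0.0001
```

The sideways force shows the tilting cup carrying its right rim against the finger (the cup sits above the pivot). I'll shift 6 mm to the left along the gate.

Emit:
{"fn": "arm_command", "kwargs": {"steps": [{"delta_pos":[-0.25,2,0],"dr":[0,0,0]},{"delta_pos":[-0.25,2,0],"dr":[0,0,0]},{"delta_pos":[-0.25,2,0],"dr":[0,0,0]},{"delta_pos":[0,0,0],"dr":[0,0,0]},{"delta_pos":[0,0,0],"dr":[0,0,0]}]}}

```text
time_s: 6.5
position: [0.5869, 0.0358, 0.1821]
tool_rot: [[-0.127, 0.992, -0.0], [0.992, 0.127, -0.0], [-0.0, -0.001, -1.0]]
ft_force: [0.2, -0.1, 0.3]
grip_width: 0.0003
```

```bash
python3 - <<'E'
from h import *
F=[]
for i in range(6):
    a=env.get_image("scene"); s=env.observe(); F.append(s['ft_force'])
print(s['position'],np.mean(F,0),np.std(F,0))
cv2.imwrite("pics/e.png",cv2.resize(a[150:260,200:340],None,fx=5,fy=5,interpolation=2))
E
```

```text
[0.58690071 0.03586731 0.18223815] [ 0.03218469 -0.59101313  1.15864853] [0.47682279 0.2294815  0.29016777]
```

View pics/e.png

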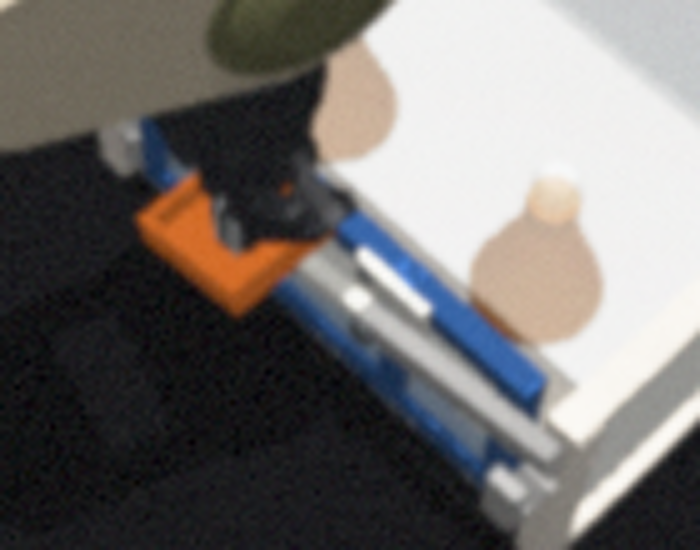

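The bar end is partly lifted (its right end is about 5 px higher). The sideways load is gone, so I'll keep pressing.

Emit:
{"fn": "arm_command", "kwargs": {"steps": [{"delta_pos":[0,0,-1],"dr":[0,0,0]},{"delta_pos":[0,0,-1],"dr":[0,0,0]},{"delta_pos":[0,0,0],"dr":[0,0,0]},{"delta_pos":[0,0,0],"dr":[0,0,0]}]}}

```text
time_s: 7.2
position: [0.587, 0.0358, 0.1809]
tool_rot: [[-0.127, 0.992, 0.001], [0.992, 0.127, -0.0], [-0.0, 0.001, -1.0]]
ft_force: [-2.1, -0.6, 4.9]
grip_width: -0.0002
```

Emit:
{"fn": "arm_command", "kwargs": {"steps": [{"delta_pos":[0,0,-1],"dr":[0,0,0]},{"delta_pos":[0,0,-1],"dr":[0,0,0]},{"delta_pos":[0,0,0],"dr":[0,0,0]},{"delta_pos":[0,0,0],"dr":[0,0,0]}]}}

```text
time_s: 7.6
position: [0.5871, 0.0357, 0.1797]
tool_rot: [[-0.127, 0.992, 0.002], [0.992, 0.127, -0.001], [-0.001, 0.002, -1.0]]
ft_force: [-4.4, -1.6, 10.6]
grip_width: -0.0002
```

Emit:
{"fn": "arm_command", "kwargs": {"steps": [{"delta_pos":[0,0,-1],"dr":[0,0,0]},{"delta_pos":[0,0,0],"dr":[0,0,0]},{"delta_pos":[0,0,0],"dr":[0,0,0]}]}}

```text
time_s: 7.9
position: [0.5871, 0.0356, 0.1791]
tool_rot: [[-0.127, 0.992, 0.002], [0.992, 0.127, -0.001], [-0.001, 0.002, -1.0]]
ft_force: [-4.3, -1.8, 14.2]
grip_width: -0.0002
```

14 N is too close to the limit. The 6 N/mm stiffness says the stop is passed, so I'll back off to about 5 N.

Emit:
{"fn": "arm_command", "kwargs": {"steps": [{"delta_pos":[0,0,2],"dr":[0,0,0]},{"delta_pos":[0,0,1],"dr":[0,0,0]},{"delta_pos":[0,0,0],"dr":[0,0,0]},{"delta_pos":[0,0,0],"dr":[0,0,0]}]}}

```text
time_s: 8.3
position: [0.587, 0.0358, 0.1808]
tool_rot: [[-0.127, 0.992, 0.001], [0.992, 0.127, -0.0], [-0.001, 0.001, -1.0]]
ft_force: [-1.8, 0.3, 6.8]
grip_width: -0.0
```

```bash
python3 - <<'E'
from h import *
F=[]
for i in range(4):
    a=env.get_image("scene"); s=env.observe(); F.append(s['ft_force'])
print(s['position'],np.mean(F,0),np.std(F,0))
cv2.imwrite("pics/f.png",cv2.resize(a[150:260,200:340],None,fx=5,fy=5,interpolation=2))
E
```

```text
[0.58697653 0.03583614 0.18079598] [-1.7088794  -0.65855059  6.40981018] [0.49190385 0.18223226 0.3448951 ]
```

View pics/f.png

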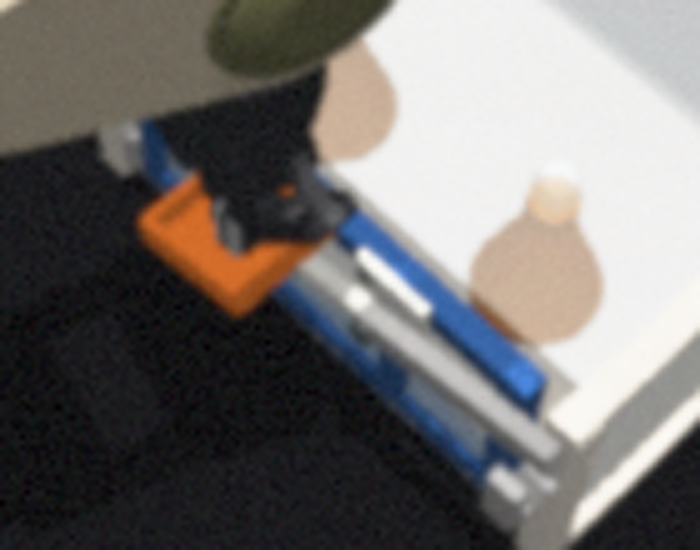

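The bar is at its stop, with its end at crop (555,450), well above rest, at about 6 N. Now I'll slide towards the front rim.

Emit:
{"fn": "arm_command", "kwargs": {"steps": [{"delta_pos":[-2,-0.2,0],"dr":[0,0,0]},{"delta_pos":[-2,-0.2,0],"dr":[0,0,0]},{"delta_pos":[-2,-0.2,0],"dr":[0,0,0]},{"delta_pos":[-2,-0.2,0],"dr":[0,0,0]},{"delta_pos":[0,0,0],"dr":[0,0,0]}]}}

```text
time_s: 9.0
position: [0.5795, 0.036, 0.181]
tool_rot: [[-0.127, 0.992, 0.003], [0.992, 0.127, 0.002], [0.001, 0.003, -1.0]]
ft_force: [1.2, 4.5, 6.3]
grip_width: -0.0001
```

Emit:
{"fn": "arm_command", "kwargs": {"steps": [{"delta_pos":[-2,-0.2,0],"dr":[0,0,0]},{"delta_pos":[-2,-0.2,0],"dr":[0,0,0]},{"delta_pos":[-2,-0.2,0],"dr":[0,0,0]},{"delta_pos":[0,0,0],"dr":[0,0,0]}]}}

```text
time_s: 9.4
position: [0.5737, 0.0356, 0.1811]
tool_rot: [[-0.127, 0.992, 0.003], [0.992, 0.127, 0.002], [0.001, 0.003, -1.0]]
ft_force: [2.2, 4.9, 5.0]
grip_width: -0.0003
```

```bash
python3 - <<'E'
from h import *
H=np.array([.6162,.1696]); p=env.observe()['position'][:2]+[-.0004,.003]-H
import json
for k in range(0,36):
    a=np.radians(-2.5); q=np.array([[np.cos(a),-np.sin(a)],[np.sin(a),np.cos(a)]])@p; print(k,((q-p)*1000).round(1),(q+H).round(4)); p=q
E
```

```text
0 [-5.7  2. ] [0.5676 0.0406]
1 [-5.6  2.2] [0.562  0.0428]
2 [-5.5  2.5] [0.5565 0.0453]
3 [-5.4  2.7] [0.5512 0.048 ]
4 [-5.2  3. ] [0.5459 0.051 ]
5 [-5.1  3.2] [0.5408 0.0541]
6 [-5.   3.4] [0.5359 0.0575]
7 [-4.8  3.6] [0.531  0.0612]
8 [-4.6  3.8] [0.5264 0.065 ]
9 [-4.5  4. ] [0.5219 0.069 ]
10 [-4.3  4.2] [0.5176 0.0732]
11 [-4.1  4.4] [0.5135 0.0776]
12 [-3.9  4.6] [0.5096 0.0822]
13 [-3.7  4.7] [0.5059 0.0869]
14 [-3.5  4.9] [0.5024 0.0918]
15 [-3.3  5. ] [0.4991 0.0968]
16 [-3.1  5.2] [0.496 0.102]
17 [-2.8  5.3] [0.4932 0.1073]
18 [-2.6  5.4] [0.4906 0.1127]
19 [-2.4  5.5] [0.4882 0.1183]
20 [-2.1  5.6] [0.4861 0.1239]
21 [-1.9  5.7] [0.4842 0.1296]
22 [-1.6  5.8] [0.4826 0.1354]
23 [-1.4  5.9] [0.4813 0.1413]
24 [-1.1  5.9] [0.4801 0.1472]
25 [-0.8  6. ] [0.4793 0.1531]
26 [-0.6  6. ] [0.4787 0.1591]
27 [-0.3  6. ] [0.4784 0.1651]
28 [-0.1  6. ] [0.4783 0.1711]
29 [0.2 6. ] [0.4785 0.1772]
30 [0.5 6. ] [0.479  0.1832]
31 [0.7 6. ] [0.4797 0.1891]
32 [1.  5.9] [0.4807 0.1951]
33 [1.2 5.9] [0.4819 0.201 ]
34 [1.5 5.8] [0.4834 0.2068]
35 [1.7 5.8] [0.4852 0.2125]
```

Emit:
{"fn": "arm_command", "kwargs": {"steps": [{"delta_pos":[-0.4,3,0],"dr":[0,0,-2.5]},{"delta_pos":[-5.7,2,0],"dr":[0,0,-2.5]},{"delta_pos":[-5.6,2.2,0],"dr":[0,0,-2.5]},{"delta_pos":[-5.5,2.5,0],"dr":[0,0,-2.5]},{"delta_pos":[-5.4,2.7,0],"dr":[0,0,-2.5]},{"delta_pos":[0,0,0],"dr":[0,0,0]},{"delta_pos":[0,0,0],"dr":[0,0,0]}]}}

```text
time_s: 10.1
position: [0.5505, 0.0473, 0.1809]
tool_rot: [[0.091, 0.996, 0.001], [0.996, -0.091, 0.0], [0.001, 0.001, -1.0]]
ft_force: [-1.3, 0.8, 6.8]
grip_width: -0.0001
```

```bash
python3 - <<'E'
from h import *
a=env.get_image("scene"); s=env.observe(); print(s['position'],s['ft_force'])
cv2.imwrite("pics/g.png",cv2.resize(a[150:270,180:340],None,fx=4,fy=4,interpolation=2))
E
```

```text
[0.55050839 0.0472713  0.18084233] [-0.7499841   0.88001328  5.85864444]
```

View pics/g.png

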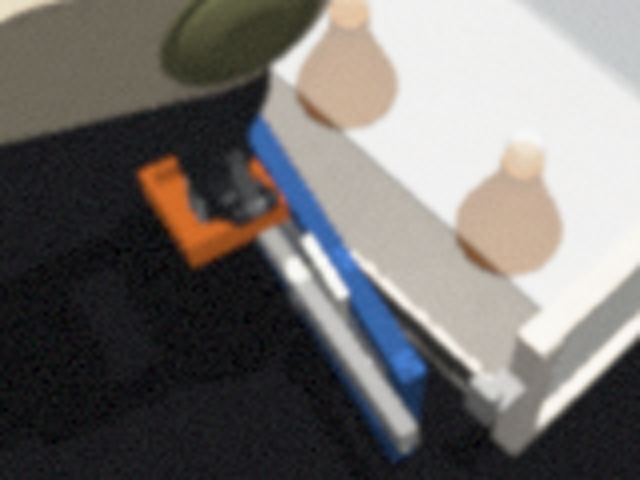

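The gate is open about 15–20° and the bar is out of the catch past the keeper, at steady, moderate force. Continuing the arc.

Emit:
{"fn": "arm_command", "kwargs": {"steps": [{"delta_pos":[-5.2,3,0],"dr":[0,0,-2.5]},{"delta_pos":[-5.1,3.2,0],"dr":[0,0,-2.5]},{"delta_pos":[-5,3.4,0],"dr":[0,0,-2.5]},{"delta_pos":[-4.8,3.6,0],"dr":[0,0,-2.5]},{"delta_pos":[-4.6,3.8,0],"dr":[0,0,-2.5]},{"delta_pos":[-4.5,4,0],"dr":[0,0,-2.5]},{"delta_pos":[-4.3,4.2,0],"dr":[0,0,-2.5]},{"delta_pos":[-4.1,4.4,0],"dr":[0,0,-2.5]},{"delta_pos":[-3.9,4.6,0],"dr":[0,0,-2.5]},{"delta_pos":[-3.7,4.7,0],"dr":[0,0,-2.5]}]}}

```text
time_s: 11.15
position: [0.5054, 0.0857, 0.1808]
tool_rot: [[0.505, 0.863, 0.002], [0.863, -0.505, -0.001], [0.0, 0.002, -1.0]]
ft_force: [0.2, -2.0, 6.4]
grip_width: 0.0001
```

Emit:
{"fn": "arm_command", "kwargs": {"steps": [{"delta_pos":[-3.5,4.9,0],"dr":[0,0,-2.5]},{"delta_pos":[-3.3,5,0],"dr":[0,0,-2.5]},{"delta_pos":[-3.1,5.2,0],"dr":[0,0,-2.5]},{"delta_pos":[-2.8,5.3,0],"dr":[0,0,-2.5]},{"delta_pos":[-2.6,5.4,0],"dr":[0,0,-2.5]},{"delta_pos":[-2.4,5.5,0],"dr":[0,0,-2.5]},{"delta_pos":[-2.1,5.6,0],"dr":[0,0,-2.5]},{"delta_pos":[-1.9,5.7,0],"dr":[0,0,-2.5]},{"delta_pos":[-1.6,5.8,0],"dr":[0,0,-2.5]},{"delta_pos":[-1.4,5.9,0],"dr":[0,0,-2.5]}]}}

```text
time_s: 12.15
position: [0.4803, 0.1401, 0.1807]
tool_rot: [[0.822, 0.569, 0.0], [0.569, -0.822, -0.001], [-0.0, 0.001, -1.0]]
ft_force: [-1.6, -2.0, 7.1]
grip_width: -0.0
```

Emit:
{"fn": "arm_command", "kwargs": {"steps": [{"delta_pos":[-1.1,5.9,0],"dr":[0,0,-2.5]},{"delta_pos":[-0.8,6,0],"dr":[0,0,-2.5]},{"delta_pos":[-0.6,6,0],"dr":[0,0,-2.5]},{"delta_pos":[-0.3,6,0],"dr":[0,0,-2.5]},{"delta_pos":[-0.1,6,0],"dr":[0,0,-2.5]},{"delta_pos":[0.2,6,0],"dr":[0,0,-2.5]},{"delta_pos":[0.5,6,0],"dr":[0,0,-2.5]},{"delta_pos":[0.7,6,0],"dr":[0,0,-2.5]},{"delta_pos":[1,5.9,0],"dr":[0,0,-2.5]},{"delta_pos":[1.2,5.9,0],"dr":[0,0,-2.5]},{"delta_pos":[0.7,3,0],"dr":[0,0,-1]},{"delta_pos":[0,0,0],"dr":[0,0,0]},{"delta_pos":[0,0,0],"dr":[0,0,0]},{"delta_pos":[0,0,0],"dr":[0,0,0]}]}}

```text
time_s: 13.55
position: [0.4816, 0.2033, 0.1805]
tool_rot: [[0.988, 0.153, -0.0], [0.153, -0.988, 0.001], [0.0, -0.001, -1.0]]
ft_force: [-2.1, 1.7, 5.1]
grip_width: 0.0
```

```bash
python3 - <<'E'
from h import *
a=env.get_image("scene");b=env.get_image("top"); s=env.observe(); print(s['position'],s['ft_force'])
f=lambda i,x,y:cv2.resize(i[y:y+190,x:x+190],None,fx=2.1,fy=2.1,interpolation=2)
cv2.imwrite("pics/i.png",np.hstack([f(a,150,100),f(b,120,120)]))
E
```

```text
[0.48162495 0.20333855 0.18048059] [-2.21749763  2.88236414  5.02334691]
```

View pics/i.png

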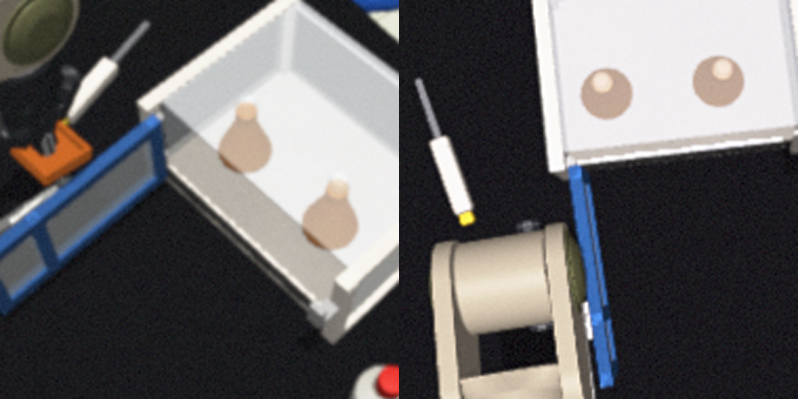

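The gate stands about perpendicular to the bay front, with pipette, flasks and bottle in place. Lifting the finger slowly now so the bar drops gently.

Emit:
{"fn": "arm_command", "kwargs": {"steps": [{"delta_pos":[0,0,2],"dr":[0,0,0]},{"delta_pos":[0,0,2],"dr":[0,0,0]},{"delta_pos":[0,0,2],"dr":[0,0,0]},{"delta_pos":[0,0,2],"dr":[0,0,0]},{"delta_pos":[0,0,2],"dr":[0,0,0]},{"delta_pos":[0,0,2],"dr":[0,0,0]},{"delta_pos":[0,0,3],"dr":[0,0,0]},{"delta_pos":[0,0,3],"dr":[0,0,0]},{"delta_pos":[0,0,5],"dr":[0,0,0]},{"delta_pos":[0,0,5],"dr":[0,0,0]},{"delta_pos":[0,0,10],"dr":[0,0,0]},{"delta_pos":[0,0,15],"dr":[0,0,0]},{"delta_pos":[0,0,20],"dr":[0,0,0]},{"delta_pos":[0,0,20],"dr":[0,0,0]},{"delta_pos":[0,0,20],"dr":[0,0,0]},{"delta_pos":[0,0,0],"dr":[0,0,0]}]}}

```text
time_s: 15.25
position: [0.4825, 0.203, 0.2963]
tool_rot: [[0.988, 0.153, 0.006], [0.153, -0.988, 0.001], [0.006, -0.0, -1.0]]
ft_force: [-0.3, 0.9, 0.4]
grip_width: -0.0
```

Emit:
{"fn": "arm_command", "kwargs": {"steps": [{"delta_pos":[-15,20,0],"dr":[0,0,0]},{"delta_pos":[-15,25,0],"dr":[0,0,0]},{"delta_pos":[-15,25,0],"dr":[0,0,0]},{"delta_pos":[-15,25,0],"dr":[0,0,0]},{"delta_pos":[-15,25,0],"dr":[0,0,0]},{"delta_pos":[-15,25,0],"dr":[0,0,0]},{"delta_pos":[0,0,0],"dr":[0,0,0]},{"delta_pos":[0,0,0],"dr":[0,0,0]},{"delta_pos":[0,0,0],"dr":[0,0,0]}]}}

```text
time_s: 16.15
position: [0.3922, 0.3472, 0.293]
tool_rot: [[0.988, 0.152, -0.0], [0.152, -0.988, -0.001], [-0.0, 0.0, -1.0]]
ft_force: [0.4, -0.6, -0.1]
grip_width: 0.0
```

```bash
python3 - <<'E'
from h import *
a=env.get_image("scene");b=env.get_image("top"); s=env.observe(); print(s['time_s'],s['position'],s['ft_force'])
b0=cv2.imread("pics/top0.png")
for n,lo,hi in(("redcap",(0,150,100),(4,255,255)),("yellow",(24,150,120),(34,255,255))):
    print(n,[mask(i,lo,hi)[2].round(1) for i in(b0,b)])
d=cv2.absdiff(b0,b)[95:185,195:305]; print("bay inside diff px",(d.max(2)>50).sum())
m,_,_=mask(b,(100,150,60),(125,255,255)); m=cv2.inRange(cv2.cvtColor(b,cv2.COLOR_BGR2HSV),(100,150,60),(125,255,255))[190:320,180:300]
p=cv2.findNonZero(m).astype(np.float32)[:,0]+[180,190]; w=np.array([plane("top",x,.15)[:2] for x in p]); v=cv2.fitLine(w.astype(np.float32),2,0,.01,.01).ravel(); print("gate line",v, np.degrees(np.arctan2(v[1],v[0])))
f=lambda i,x,y:cv2.resize(i[y:y+190,x:x+190],None,fx=2.1,fy=2.1,interpolation=2)
cv2.imwrite("pics/j.png",np.hstack([f(a,120,120),f(b,120,150)]))
E
```

```text
16.25 [0.39233022 0.34711529 0.29314337] [ 0.40010722 -0.05760147  0.19450425]
redcap [array([358.8, 196.4]), array([358.8, 196.4])]
yellow [array([151.7, 223.6]), array([151.7, 223.7])]
bay inside diff px 44
gate line [0.9863387  0.16473028 0.47584936 0.1444629 ] 9.481565
```

View pics/j.png

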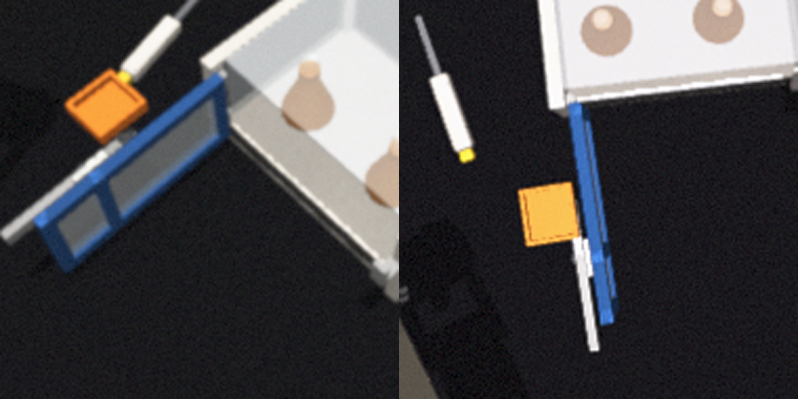

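The gate stands about 87° open, the cup and bar are level again, and nothing else has moved. Handing in.

```bash
python3 -c "
from rig import env
env.close_job()"
```

```text
the job is handed in; nothing more can be done
```

I pressed the thumb cup to lift the latch bar, swung the gate open in a slow arc, let the bar drop back, and handed the job in at about 16 s. No verdict is reported, so what follows is from my own checks.

- **Gate:** it stands open at about 87°, measured by fitting a line to its blue frame in the last top view. I did not measure whether it was still; the swing ended at about 0.45 rad/s commanded and the finger then lifted straight up.
- **Latch:** the cup and bar look level again in the final picture; I judged this by eye and did not measure it.
- **Flasks, wash bottle and pipette:**
  - The bottle's red cap and the pipette's yellow end moved by no more than 0.1 px.
  - The bay interior showed only 44 changed pixels, and the flasks look unmoved.
- **Robot:** it is clear of everything, with near-zero wrist force.

**Two things that went less cleanly:**
- **Rim contact:** on the first press the tilting cup's rim pushed on the finger sideways with about 6.5 N, so I shifted 6 mm along the gate and pressed again.
- **Near the force limit:** pressing past the end stop briefly read 14 N down, about 15 N with the sideways part. That is right at the 15 N limit, and I can't confirm from here that it stayed under. I then eased off to about 6 N for the swing.

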